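# Unhook a spent battery from its cradle and post it through the take-back flap

## Robot

A 6-joint arm with a two-finger parallel gripper is mounted at the origin on the work surface. World frame = base frame: x ahead of the robot, y to its left, z up, the work surface at z = 0. Lengths are in mm, angles in rad, forces in N, time in s.
With the tool pointing down it reaches from about 300 to 775 mm from the base axis. Payload 14.6 kg.
Tool frame: the origin (TCP) lies on the centre line of the jaws, within the pads' length; the fingertips stand 19 mm ahead of it and the grasp point (between the pads) is the TCP (bot.tip_reach is the distance from the TCP to the fingertips, in mm); y points along the fingers, x is the direction in which the jaws open and shut, and the axes are right-handed (so a half turn about y gives the same grasp; the last joint's range is limited). The gripper opens to 85 mm and grips with 20 to 120 N. Pads are 22 mm wide; open, the fingers measure 114 mm over their backs; the gripper's body (76 mm by 85 mm) begins 54 mm behind the grasp point. The pads swing forward as they close: fully open they stand 13 mm farther back than shut.
Start: joints at [1.154, 0.3, 1.521, -0, 1.321, -0.067], TCP at [188.487, 516.684, 250.281] pointing down, gripper open.
Joint ranges: [-3.03, 3.03], [-0.79, 2.21], [0.23, 2.52], [-1.04, 4.18], [0, 3.07], [-2.55, 2.55]. Speed limits (rad/s): [2.22, 2.22, 2.57, 3.14, 3.14, 3.14].

## Interface

Orientations are given as a unit quaternion [w, x, y, z].
In Python, from rig import bot gives the robot as it stands. Calls block until the motion is done:
- bot.move_to(position, orientation): joint-space move of the TCP to a pose.
- bot.servo_line(position, attitude=None, speed=150, until_force=None): straight line of the TCP; attitude=None keeps the orientation; speed is the mean speed in mm/s. With until_force (N) it stops when the force on the tool has changed by that much, and returns True; else False.
- bot.move_joints(angles): joint-space move.
- bot.move_gripper(opening, grip_force=None): finger opening in mm; grip_force is the grip in N (None keeps the last); returns when the fingers have stopped.
- bot.dwell(seconds).
- bot.ik(position, orientation): joint angles nearest the present ones, or None.
- bot.read_state(): the state.
- bot.read_camera(name): name is "side" or "top"; returns a dict with "image" (480x640x3 uint8, blue, green, red), "depth" (480x640 float32, mm along the optical axis (not along the pixel's ray), 0 where there is no reading), "fovy" (degrees; the focal length in pixels is half the picture's height over the tangent of half this angle, whatever the lens; pixels are square), "cx", "cy" (the principal point, pixels), "eye" and "attitude" of the camera in the world. Camera axes: x right, y down, z forward; pixel columns grow to the right and rows downward; lengths in mm; the calibration is good to about 2 mm. A picture is of the moment at which its call begins.
A pose or a line that the arm cannot do raises bot.MotionError and nothing moves.
- bot.finish_job(): hands the job in, once; it reports no verdict.
The state is a dict: "clock": time; "joint_positions": joint angles; "qvel": joint speeds; "effort": joint torques, N m; "ee_pos": TCP position; "tool_rot": TCP orientation; "ft_force": force on the tool from outside, world axes, zero at the start; "moment": the same for the moment, N m; "grip_width": finger opening in mm.
Only numpy, scipy, OpenCV 4.12 (cv2) and the standard library are available. Lean on these libraries where they do the work, as an engineer would, in place of code of your own. Each camera call takes 0.05 s, during which the arm holds its last target. There are 200 camera calls.

## Task

Take the spent battery pack out of the charging cradle: lift it until its toe meets the keeper, tilt it back so that its front clears the retaining lip, and draw it out, without dragging, lifting or tipping the cradle. Then push it by hand down through the spring flap in the top of the take-back box, letting go only once the whole block of the pack (below its stem) is below the mouth, so that it stays inside and the flap swings shut behind it. Leave the other things on the counter alone.

Things in the scene. Friction and masses are not known exactly. Their poses are not given: they have to be found in the camera images.
- pack_center (a point): Spent battery pack, 0.6 kg, upright in the cradle. Centre of its block, which measures 70 (x) by 52 (y) by 36 mm high, so 18 mm above the underside. A toe 36 mm wide, 7 mm thick sticks out 20 mm to the rear (+x) at the foot, flush with the underside. A stem 24 (x) by 34 (y) mm stands on the block's middle and rises to 86 mm over the underside. x to the rear (toe), z up the stem.
- pack_stem (a point): Where to grip the pack: on the stem's axis, 70 mm above the underside (16 mm below the stem's top). Axes as for pack_center. Gripping the two faces across x keeps the pack from turning in the fingers when tilted.
- cradle: Charging cradle, loose, 2.1 kg, base 190 by 104 mm. Origin on the counter under the middle of the pack's seat; x to its rear, z up. Seat 14 mm above the counter. The housing behind the seat spans x = 70 to 132 mm, 54 mm high. Round the seat is a sheet-steel retainer: front lip, side rails 28 mm either side of the middle, rear keeper plate.
- keeper (a point): Point on the cradle at x = 42 mm, 26 mm up: the keeper's lower front edge when the retainer is at its lowest (the retainer may be clamped up to 12 mm higher; not measured, find it by touch). Keeper plate: 4 mm thick, 22 mm high, over the toe. A straight lift of the seated pack is stopped by it after 5 to 17 mm. At that stop, turn the pack back (top to the rear) about this edge.
- lip (a point): Point on the cradle at x = -37 mm, 33 mm up: top inner edge of the front lip with the retainer at its lowest; it rises with the keeper (same part, 0 to 12 mm). At the keeper stop the pack's underside is still 14 mm below the lip's top; 11 to 17 degrees of tilt clears it. Then slide the pack forwards along its own underside: 13 mm frees the toe. Tilting without lifting jams when set high.
- box_mouth (a point): Take-back box, fixed, steel, 128 (x) by 88 (y) mm, 180 mm high. Centre of its mouth at the top rim; z up. The mouth is 116 (x) by 76 (y) mm; the inner floor is 174 mm below the rim.
- flap (a joint): Flap closing the mouth, 6 mm below the rim, hinged along the mouth's long +y edge. 0 = shut (level), grows to 1.55 rad as it swings down into the box. A light spring (1 to 2 N at the free edge) returns it.
- tin: Bystander: a closed tin, 72 mm across and 85 mm high; origin under its centre.
- tape: Bystander: a tape measure, 66 x 32 mm, 60 mm high; origin under its centre.
- driver: Bystander: a screwdriver, 150 mm long, lying on the counter along its own x.

How it is judged (in metres and radians):
On the way, in this order (a step that is already met when the one before it is completed fails the run):
1. the pack is out of the cradle, clear above it (z of pack_center in the frame of cradle above 0.075 m), for 0.1 s.
2. the pack is pushed down through the flap in the gripper: the centre of its block at least 15 mm below the rim inside the mouth, still held (z of pack_center in the frame of box_mouth below -0.015 m and horizontal distance between pack_center and box_mouth below 0.045 m and contact force between the fingers and pack above 2 N), for 0.1 s.
At the end, for the whole second after the job is handed in: The pack lies at rest, released, inside the take-back box (the centre of its block more than 90 mm below the rim and within 60 mm of the mouth's centre), the flap is shut (under 0.08 rad), and the cradle stands flat (within 0.05 rad) less than 15 mm from where it was (z of pack_center in the frame of box_mouth below -0.09 m and horizontal distance between pack_center and box_mouth below 0.06 m and value of joint flap below 0.08 rad and linear speed of pack below 0.02 m/s and distance of cradle from where it was at the start of the episode below 0.015 m and angle between cradle's own z axis and vertical below 0.05 rad); the robot touches nothing.
It fails at once if the cradle is dragged or lifted 15 mm or more, or tipped more than 0.08 rad (distance of cradle from where it was at the start of the episode above 0.015 m or angle between cradle's own z axis and vertical above 0.08 rad).
It fails at once if a bystander (tin, tape measure, screwdriver) is moved more than 30 mm (distance of any of tin, tape, driver from where it was at the start of the episode above 0.03 m).
It also fails if it takes over 48 s, if anything falls off the work surface, if the arm or the gripper's body presses on something with over 40 N, if the wrist force passes 120 N, or if a joint passes its speed limit or range.

## Working session

There is one attempt and no reset: what is moved stays moved. The work goes in short steps, each a Python script; the robot and the scene stay as the last script left them, time stands still between calls to the robot, and variables do not carry over. Pictures are saved under pics/ and viewed, about 8 in all and at most 12, crops included, and the job is handed in when it is done.

```bash
ls; mkdir -p pics; cat > h.py <<'E'
import numpy as np, cv2
from scipy.spatial.transform import Rotation as R
from rig import bot
def q2R(q): return R.from_quat([q[1],q[2],q[3],q[0]]).as_matrix()
def R2q(M):
    q=R.from_matrix(M).as_quat(); return [q[3],q[0],q[1],q[2]]
def cloud(c):
    d=c["depth"]; f=240/np.tan(np.radians(c["fovy"])/2)
    v,u=np.mgrid[:480,:640]
    P=np.dstack([(u-c["cx"])*d/f,(v-c["cy"])*d/f,d])
    return P@q2R(c["attitude"]).T+np.array(c["eye"])
E
python3 - <<'E'
from h import *
for n in("top","side"):
    c=bot.read_camera(n); cv2.imwrite(f"pics/{n}0.png",c["image"]); np.savez(f"{n}0.npz",**c)
    print(n,c["fovy"],c["cx"],c["cy"],c["eye"],c["attitude"])
print(bot.read_state())
E
```

```text
pics
top 54.49625404935467 318.81229043997274 229.1879873038564 [529.53273495  17.7824191  932.87333961] [ 0.00319923 -0.69689677  0.71657412 -0.02908929]
side 50.9427514745347 317.07508862544813 236.95583112599115 [ 351.58031368 -600.86522889  802.20605791] [-0.37042109  0.91057694 -0.17072115  0.06702342]
{'clock': 0.1, 'joint_positions': array([ 1.15439270e+00,  3.00425359e-01,  1.52147632e+00,  3.27244417e-05,
        1.32069856e+00, -6.66039308e-02]), 'qvel': array([-0.00287616, -0.00106001, -0.00221043,  0.00128154, -0.00168654,
        0.0007453 ]), 'effort': array([ 3.86885049e-04, -5.44377601e+01, -3.62375307e+01, -4.53544999e-05,
        3.09392090e-03,  1.88824419e-05]), 'ee_pos': array([188.41844811, 516.53542247, 249.7907146 ]), 'tool_rot': array([-0.57920356,  0.57955306,  0.4050542 , -0.40567546]), 'ft_force': array([-0.3457749 ,  0.36201748, -0.40725967]), 'moment': array([0.00685363, 0.07006122, 0.00223914]), 'grip_width': 85.2448779705234}
```

View pics/top0.png

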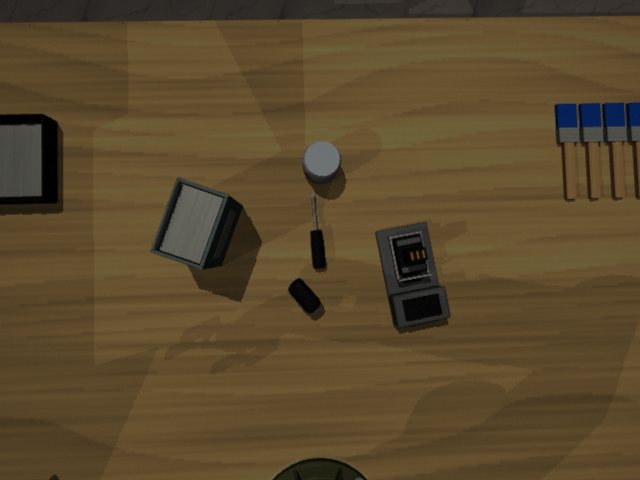

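View pics/side0.png

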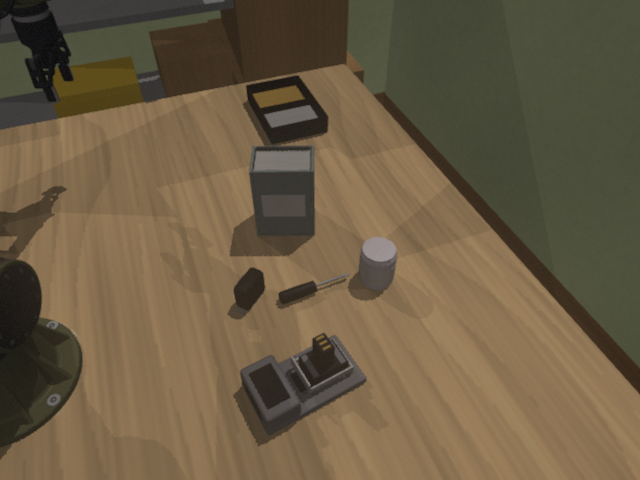

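The top view shows the box at (196,224), the cradle at (412,275) with its housing towards the robot at (420,307), and the stem at about (416,256). The tape is at (305,296), the driver at (317,235) and the tin at (322,162). The side view agrees. Next I'll measure positions from depth.

```bash
python3 - <<'E'
from h import *
C={n:dict(np.load(f"{n}0.npz")) for n in("top","side")}
P={n:cloud(C[n]) for n in C}
def rect(n,box,z0,z1):
    p=P[n][C[n]["depth"]>0]; m=(p[:,0]>box[0])&(p[:,0]<box[1])&(p[:,1]>box[2])&(p[:,1]<box[3])&(p[:,2]>z0)&(p[:,2]<z1)
    q=p[m]
    if len(q)<8: return print(n,"none",len(q))
    r=cv2.minAreaRect(q[:,:2].astype(np.float32)); print(n,len(q),"c",np.round(r[0],1),"s",np.round(r[1],1),"a",round(r[2],1),"z med",np.round(np.median(q[:,2]),1),"ctr med",np.round(np.median(q[:,:2],0),1))
for nm,b,z in [("counter",(300,700,0,60),(-20,20)),("boxrim",(380,700,120,420),(174,200)),("flap",(380,700,120,420),(165,177)),
  ("stem",(300,650,-300,-60),(85,125)),("housing",(300,650,-300,-60),(46,62)),("base",(300,650,-300,-60),(8,70)),("block",(300,650,-300,-60),(44,56)),("retainer",(380,650,-300,-60),(26,46)),
  ("tin",(550,750,-40,80),(75,95)),("tape",(350,500,0,100),(40,70))]:
    print(nm)
    for n in C: rect(n,b,*z)
# crops
t=cv2.resize(C["top"]["image"][210:340,360:470],None,fx=5,fy=5,interpolation=cv2.INTER_CUBIC)
s=cv2.resize(C["side"]["image"][320:440,230:380],None,fx=5,fy=5,interpolation=cv2.INTER_CUBIC)
t=cv2.resize(t,(int(t.shape[1]*.92),int(t.shape[0]*.92)))
for n,i in(("t",t),("s",s)): i=np.clip(i.astype(float)*1.8,0,255).astype(np.uint8); cv2.imwrite(f"pics/crop_{n}.png",i[:600,:800])
E
```

```text
counter
top 5428 c [499.9  30. ] s [399.7  60. ] a 0.0 z med -0.6 ctr med [513.5  31.8]
side 3534 c [500.  30.] s [399.8  60. ] a 0.0 z med 2.3 ctr med [493.4  31.1]
boxrim
top 3479 c [578.8 197.8] s [ 88.9 127.9] a 69.2 z med 176.0 ctr med [578.3 198.8]
side 1845 c [581.4 198.5] s [ 95.  126.5] a 68.7 z med 178.6 ctr med [581.  196.8]
flap
top 3139 c [578.9 198. ] s [ 88.9 127.4] a 69.4 z med 174.7 ctr med [577.  195.2]
side 507 c [581.3 191.8] s [ 86.4 125.5] a 65.7 z med 174.5 ctr med [573.1 170.9]
stem
top 270 c [ 516.3 -188.2] s [24.1 34. ] a 8.7 z med 99.7 ctr med [ 516.2 -186.9]
side 379 c [ 518.2 -188.9] s [24.2 35.9] a 8.8 z med 101.6 ctr med [ 516.8 -193.2]
housing
top 2571 c [ 467.6 -196.1] s [168.2 104.5] a 9.4 z med 53.2 ctr med [ 430.4 -195.1]
side 3304 c [ 470.4 -197.1] s [168.4 104. ] a 9.0 z med 55.6 ctr med [ 429.9 -205.2]
base
top 5041 c [ 478.4 -194.3] s [190.7 105. ] a 9.1 z med 47.4 ctr med [ 466.5 -187.7]
side 6381 c [ 481.3 -194.2] s [190.8 106. ] a 9.1 z med 49.4 ctr med [ 464.  -213.1]
block
top 2189 c [ 467.4 -196. ] s [168.4 104.5] a 9.5 z med 52.4 ctr med [ 436.  -192.6]
side 1886 c [ 470.4 -197.1] s [168.4 104. ] a 9.0 z med 53.1 ctr med [ 454.  -205.2]
retainer
top 464 c [ 470.1 -192.4] s [174.9  97.8] a 8.8 z med 35.5 ctr med [ 494.9 -164.1]
side 866 c [ 473.9 -200.5] s [175.6  98.5] a 7.6 z med 37.2 ctr med [ 484.3 -217.1]
tin
top 860 c [697.1 -14.3] s [51.5 68. ] a 89.0 z med 84.4 ctr med [695.7 -17.5]
side 581 c [699.2 -14.7] s [50.2 67.9] a 89.4 z med 87.3 ctr med [697.5 -19.8]
tape
top 535 c [443.7  18.1] s [65.  33.9] a 41.1 z med 58.3 ctr med [446.9  20.4]
side 442 c [445.   17.2] s [63.7 35.4] a 40.1 z med 60.9 ctr med [451.7  15.5]
```

View pics/crop_t.png

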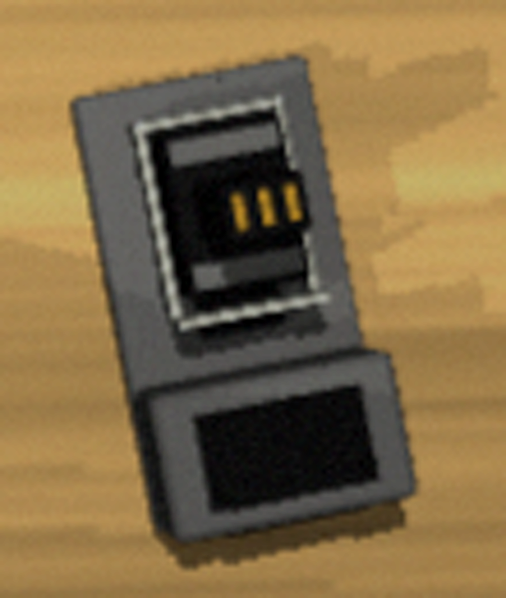

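View pics/crop_s.png

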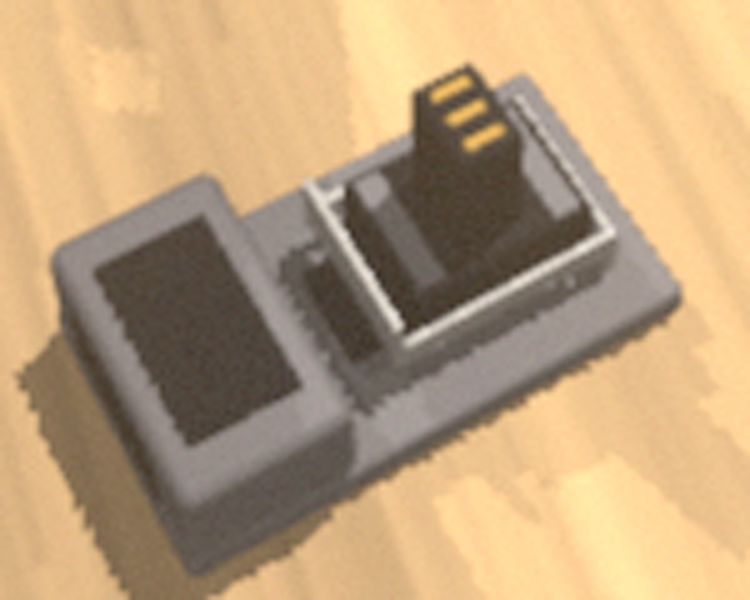

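The crops show the keeper bar on the housing side of the pack, with the stem upright (gold stripes on its top) inside the retainer. The stem centre (517.2, -188.5) agrees with the cradle seat computed from the base (516.3, -188.4), with an axis yaw of about 189°. Next I'll check IK for all the poses and look for the hinge side.

```bash
cat >> h.py <<'E'
yaw=np.radians(189.0); X=np.array([np.cos(yaw),np.sin(yaw),0]); Z=np.array([0,0,1.]); Y=np.cross(Z,X)
Rc=np.column_stack([X,Y,Z]); O=np.array([517.,-188.4,0])
S=1
def toolR(Rp,s=None):   # tool x = +-pack x, tool y = -pack z
    s=S if s is None else s
    x=s*Rp[:,0]; y=-Rp[:,2]; return np.column_stack([x,y,np.cross(x,y)])
box=np.array([580.,198.,179.]); byaw=np.radians(159.1)
Rb=R.from_euler('z',byaw).as_matrix()
def tilt(th): return Rc@R.from_euler('y',np.radians(th)).as_matrix()
def tilted(th,p0,K,s=0): # TCP after turning about K (world), then sliding s forwards
    M=tilt(th); return K+M@Rc.T@(p0-K)-s*M[:,0], M
E
python3 - <<'E'
from h import *
for s in(1,-1):
  for d in(5,17):
    p0=O+[0,0,84+d]; K=O+42*X+[0,0,21+d]
    for nm,p,M in [("hover",O+[0,0,150],Rc),("seat",O+[0,0,84],Rc),("stop",p0,Rc),("tilt",*tilted(15,p0,K)),("slide",*tilted(15,p0,K,22)),("up",O-25*X+[0,0,280],Rc),("box",box-10*Rb[:,0]+[0,0,100],Rb),("in",box-10*Rb[:,0]+[0,0,10],Rb)]:
        j=bot.ik(list(p),R2q(toolR(M,s))); print(s,d,nm,None if j is None else np.round(j,2))
c=dict(np.load("top0.npz"));a=c["image"][165:285,140:260]
b=dict(np.load("side0.npz"))["image"][135:245,235:335]
i=np.hstack([cv2.resize(a,(400,400),interpolation=cv2.INTER_CUBIC),cv2.resize(b,(400,400),interpolation=cv2.INTER_CUBIC)])
cv2.imwrite("pics/boxc.png",np.clip(i*1.5,0,255).astype(np.uint8))
E
```

```text
1 5 hover None
1 5 seat None
1 5 stop None
1 5 tilt [-0.5   0.36  1.85  0.24  0.73  2.32]
1 5 slide [-0.48  0.39  1.8   0.23  0.75  2.36]
1 5 up None
1 5 box [ 0.26  0.44  1.26 -0.    1.44 -2.52]
1 5 in [ 0.26  0.51  1.38 -0.    1.26 -2.52]
1 17 hover None
1 17 seat None
1 17 stop None
1 17 tilt [-0.5   0.34  1.85  0.23  0.76  2.33]
1 17 slide [-0.48  0.37  1.79  0.22  0.78  2.37]
1 17 up None
1 17 box [ 0.26  0.44  1.26 -0.    1.44 -2.52]
1 17 in [ 0.26  0.51  1.38 -0.    1.26 -2.52]
-1 5 hover [-0.42  0.4   1.63 -0.    1.11 -0.57]
-1 5 seat [-0.42  0.49  1.67 -0.    0.98 -0.57]
-1 5 stop [-0.42  0.49  1.67 -0.    0.99 -0.57]
-1 5 tilt [-0.5   0.36  1.85  0.24  0.73 -0.82]
-1 5 slide [-0.48  0.39  1.8   0.23  0.75 -0.78]
-1 5 up [-0.39  0.33  1.41 -0.    1.4  -0.55]
-1 5 box [ 0.26  0.44  1.26 -0.    1.44  0.62]
-1 5 in [ 0.26  0.51  1.38 -0.    1.26  0.62]
-1 17 hover [-0.42  0.4   1.63 -0.    1.11 -0.57]
-1 17 seat [-0.42  0.49  1.67 -0.    0.98 -0.57]
-1 17 stop [-0.42  0.47  1.66 -0.    1.01 -0.57]
-1 17 tilt [-0.5   0.34  1.85  0.23  0.76 -0.81]
-1 17 slide [-0.48  0.37  1.79  0.22  0.78 -0.77]
-1 17 up [-0.39  0.33  1.41 -0.    1.4  -0.55]
-1 17 box [ 0.26  0.44  1.26 -0.    1.44  0.62]
-1 17 in [ 0.26  0.51  1.38 -0.    1.26  0.62]
```

View pics/boxc.png

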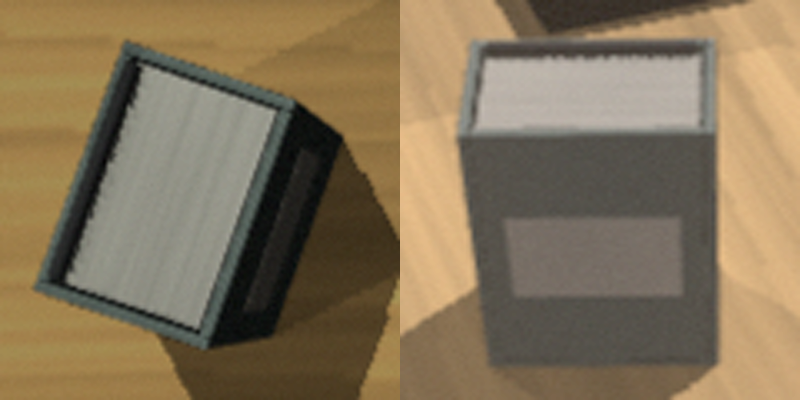

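The box crop does not settle the hinge side, and it isn't needed for a centred push. IK works with tool x = -pack x. Now I'll grasp the stem and lift to the stop.

```bash
sed -i 's/^S=1/S=-1/' h.py; python3 - <<'E'
from h import *
q=R2q(toolR(Rc))
bot.servo_line([188.5,516.7,340],speed=200)
bot.move_to(list(O+[0,0,330]),q); print(bot.read_state()["clock"])
bot.servo_line(list(O+[0,0,84]),q,speed=150,until_force=10)
print(bot.read_state()["ee_pos"])
bot.move_gripper(15,70); s=bot.read_state(); print(s["grip_width"],s["ft_force"],s["ee_pos"],s["clock"])
bot.servo_line(list(O+[0,0,86.5]),q,speed=10); bot.dwell(.2)
s=bot.read_state(); print(s["ft_force"],s["ee_pos"])
h=bot.servo_line(list(O+[0,0,84+19]),q,speed=12,until_force=6); s=bot.read_state(); print(h,s["ft_force"],s["moment"],s["ee_pos"],s["grip_width"],s["clock"])
E
```

```text
3.4417
[ 517.30335176 -188.52089528   84.67308958]
23.126840277732676 [-3.138134    0.83624703  3.45161566] [ 516.93329148 -188.402362     84.12408072] 5.8167
[ 0.07067006  0.21087737 -7.31327224] [ 516.91979386 -188.35982474   86.32235649]
True [-1.04896783  0.12800776 -6.3819794 ] [-0.0222404  -0.01296847 -0.04195718] [ 516.23560652 -188.0535381    91.21944507] 23.156089300304224 7.0917
```

It stopped after a 7 mm lift, but the residual force is close to the pack's weight. I'll touch again to confirm.

```bash
python3 - <<'E'
from h import *
q=R2q(toolR(Rc))
def s(t): a=bot.read_state(); print(t,np.round(a["ft_force"],1),np.round(a["moment"],2),np.round(a["ee_pos"],2),round(a["clock"],2))
for k in range(2):
    bot.servo_line(list(O+[0,0,89.5]),q,speed=10); bot.dwell(.2); s("low")
    z=90
    while z<103:
        bot.servo_line(list(O+[0,0,z]),q,speed=10); bot.dwell(.1); s(z)
        if bot.read_state()["ft_force"][2]<-14: break
        z+=.5
E
```

```text
low [-0.1 -0.1 -6. ] [0.02 0.01 0.01] [ 516.97 -188.38   89.45] 7.6
90 [-0.4  0.1 -7.3] [-0.    0.02  0.01] [ 517.  -188.4   90. ] 7.95
90.5 [-0.6 -0.2 -6.8] [-0.04 -0.03 -0.05] [ 517.01 -188.39   90.5 ] 8.3
91.0 [-0.4  1.  -6.6] [ 0.05 -0.09  0.02] [ 517.01 -188.41   91.02] 8.65
91.5 [-0.5 -0.2 -7.1] [ 0.07 -0.03 -0.  ] [ 517.02 -188.37   91.49] 9.0
92.0 [-0.4 -0.2 -7.6] [-0.01 -0.02 -0.03] [ 516.97 -188.4    91.98] 9.35
92.5 [  0.6  -0.1 -13.8] [-0.1  -0.6   0.09] [ 516.86 -188.35   92.13] 9.7
93.0 [  0.2  -1.  -21.1] [-0.15 -0.58  0.06] [ 516.69 -188.3    92.54] 10.05
low [ 0.  -0.7 -6.5] [ 0.06 -0.07 -0.01] [ 517.08 -188.43   89.68] 10.75
90 [ 0.4 -0.2 -6.2] [-0.   -0.03  0.02] [ 517.02 -188.4    90.01] 11.1
90.5 [ 1.   0.1 -7. ] [0.03 0.03 0.01] [ 516.99 -188.4    90.51] 11.45
91.0 [ 0.1 -0.  -6.8] [-0.   -0.03  0.  ] [ 517.   -188.39   91.  ] 11.8
91.5 [-0.8  0.1 -6.8] [-0.   -0.01  0.02] [ 517.01 -188.42   91.51] 12.15
92.0 [-0.7 -0.4 -7. ] [-0.03 -0.01 -0.05] [ 516.98 -188.39   91.98] 12.5
92.5 [  0.8  -0.7 -14.9] [-0.11 -0.54  0.04] [ 516.85 -188.34   92.13] 12.85
```

The real stop is at z≈92.1, repeatable and with a matching moment (the first trigger was noise). The lift is about 8 mm. Now I'll tilt about the keeper edge, checking force.

```bash
python3 - <<'E'
from h import *
p0=O+[0,0,91.9]; K=O+42*X+[0,0,29.0]
def s(t): a=bot.read_state(); f=a["ft_force"]; print(t,np.round(f,1),np.round(a["moment"],2),np.round(a["ee_pos"],1),round(a["clock"],2)); return np.linalg.norm(f+[0,0,6.5])
ok=True
for th in(0,4,8,11,14):
    p,M=tilted(th,p0,K); bot.servo_line(list(p),R2q(toolR(M)),speed=25 if th else 10); 
    if s(th)>22: ok=False; break
if ok:
    for d in(4,8,12,16,20,24):
        p,M=tilted(14,p0,K,d); bot.servo_line(list(p),R2q(toolR(M)),speed=25)
        if s(("slide",d))>15: ok=False; break
print(ok)
c=bot.read_camera("side"); cv2.imwrite("pics/side1.png",cv2.resize(c["image"][250:470,180:440],None,fx=2.5,fy=2.5))
E
```

```text
0 [  0.7  -0.6 -10.2] [-0.02 -0.17  0.02] [ 517.  -188.4   92. ] 13.1
4 [ 1.3 -1.  -9.9] [ 0.04 -0.2   0.07] [ 512.6 -189.2   94.9] 13.46
8 [-0.8  0.4 -7.6] [-0.02  0.32 -0.03] [ 507.8 -189.9   97.2] 13.82
11 [-0.6  0.5 -6.9] [-0.04  0.34  0.06] [ 504.4 -190.5   98.9] 14.12
14 [-0.3  0.4 -6.4] [-0.08  0.49 -0.03] [ 500.8 -191.1  100.3] 14.43
('slide', 4) [ 0.2  0.2 -6.4] [-0.07  0.48 -0.  ] [ 504.9 -190.3  101.2] 14.74
('slide', 8) [ 0.6  0.3 -6.5] [-0.06  0.45 -0.  ] [ 508.5 -189.7  102.1] 15.05
('slide', 12) [-0.1 -0.2 -6. ] [-0.14  0.42  0.03] [ 512.4 -189.1  103.1] 15.36
('slide', 16) [ 0.4 -0.2 -7.7] [-0.07  0.41  0.02] [ 516.2 -188.5  104.1] 15.67
('slide', 20) [ 0.7 -0.6 -7.1] [ 0.    0.42 -0.05] [ 520.  -187.9  105.1] 15.97
('slide', 24) [-0.4 -0.3 -7. ] [-0.08  0.39 -0.01] [ 523.9 -187.3  106. ] 16.28
True
```

View pics/side1.png

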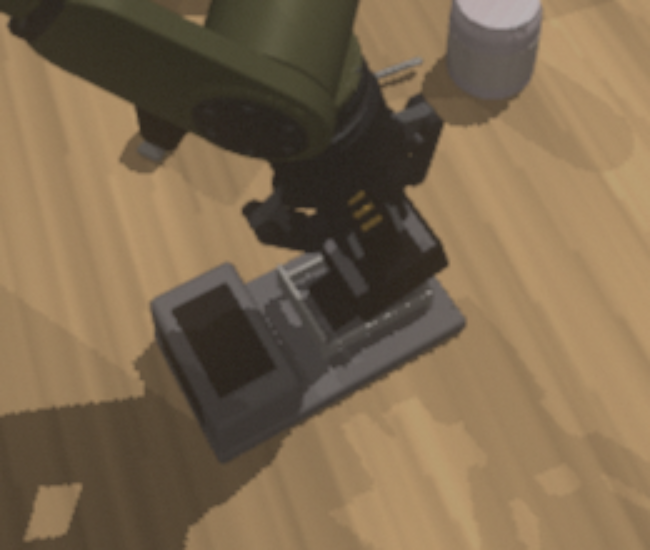

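The pack is tilted in the fingers with its front over the lip (crop about (420,260)). The cradle is in place and the forces show only the pack's weight. I'll lift, level and carry it to above the box.

```bash
python3 - <<'E'
from h import *
p0=O+[0,0,91.9]; K=O+42*X+[0,0,29.0]
p,M=tilted(14,p0,K,24)
bot.servo_line(list(p+[0,0,60]),R2q(toolR(M)),speed=80)
bot.servo_line(list(p+[0,0,185]),R2q(toolR(Rc)),speed=150)
t=box-10*Rb[:,0]
bot.move_to(list(t+[0,0,105]),R2q(toolR(Rb))); bot.dwell(.2)
a=bot.read_state(); print(a["ft_force"],a["ee_pos"],a["grip_width"],a["clock"])
for n in("top","side"):
    c=bot.read_camera(n); np.savez(f"{n}2.npz",**c)
    if n=="side": cv2.imwrite("pics/side2.png",cv2.resize(c["image"][60:260,180:400],None,fx=2.7,fy=2.7))
    P=cloud(c)[c["depth"]>0]
    m=(np.hypot(*(P[:,:2]-O[:2]).T)<170)&(P[:,2]>8)&(P[:,2]<70); print(n,"cradle",cv2.minAreaRect(P[m][:,:2].astype(np.float32)))
E
```

```text
[ 0.11435705 -0.08047496 -6.7778254 ] [589.54627716 193.59657312 284.05885708] 23.336358975616026 19.8583
top cradle ((471.3306884765625, -136.79937744140625), (192.62716674804688, 224.713134765625), 7.411385536193848)
side cradle ((473.23736572265625, -137.01889038085938), (191.77932739257812, 224.64788818359375), 7.894613742828369)
```

View pics/side2.png

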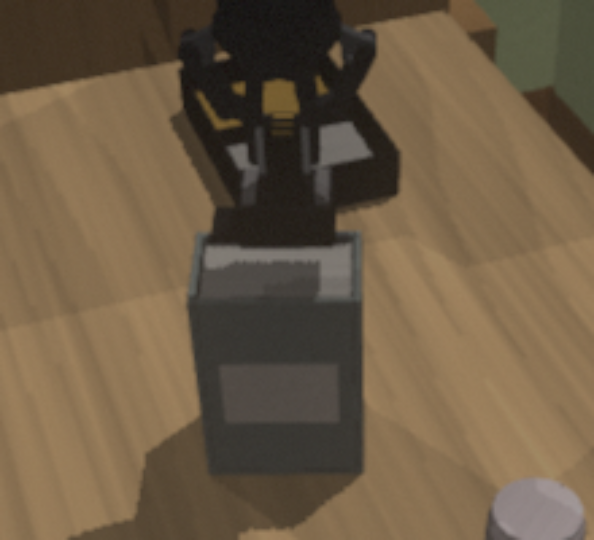

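The pack is level and held over the mouth. (The cradle rectangle there was contaminated by the tape; I'll recheck it later.) Pushing down with a force guard.

```bash
python3 - <<'E'
from h import *
t=box-10*Rb[:,0]; q=R2q(toolR(Rb))
def s(n): a=bot.read_state(); print(n,np.round(a["ft_force"],1),np.round(a["moment"],2),np.round(a["ee_pos"],1),round(a["grip_width"],1),round(a["clock"],2))
for z in(75,60,45,30,17):
    h=bot.servo_line(list(t+[0,0,z]),q,speed=50,until_force=15); s((z,h))
    if h: break
bot.dwell(.2); s("held")
c=bot.read_camera("side"); cv2.imwrite("pics/side3.png",cv2.resize(c["image"][60:260,180:400],None,fx=2.7,fy=2.7))
E
```

```text
(75, False) [-0.7 -0.6 -7.5] [ 0.01 -0.02 -0.01] [589.5 194.5 254.3] 23.1 20.71
(60, False) [ 1.1 -1.8 -0.4] [-0.22 -0.35 -0.06] [589.5 194.3 239.1] 23.2 21.16
(45, False) [-2.  -5.6 -7. ] [-1.04  0.4  -0.02] [588.9 193.9 223. ] 23.3 21.61
(30, False) [-1.5 -3.3 -6.7] [-0.74  0.4   0.  ] [589.  194.3 208.1] 23.3 22.06
(17, False) [-1.2 -2.1 -7.3] [-0.57  0.27  0.  ] [589.1 194.4 195.4] 22.8 22.47
held [-0.2 -2.6 -7.5] [-0.56  0.31 -0.02] [589.3 194.4 196. ] 23.3 22.67
```

View pics/side3.png

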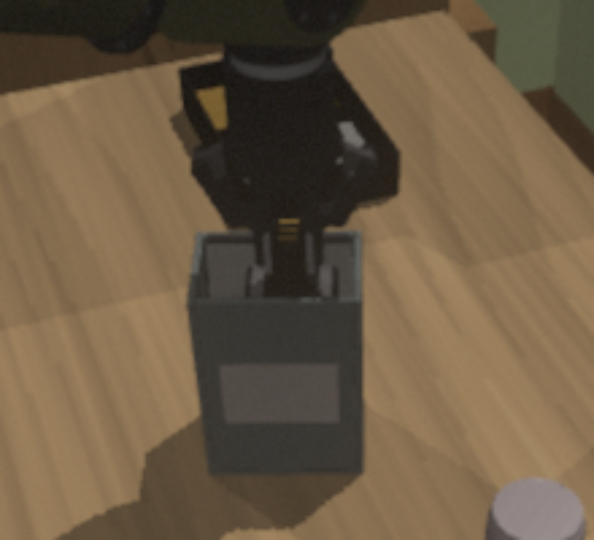

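The block is fully inside, with the flap hanging on the far side and pressing on it lightly (about 2.6 N). Releasing.

```bash
python3 - <<'E'
from h import *
t=box-10*Rb[:,0]; q=R2q(toolR(Rb))
bot.move_gripper(50); bot.dwell(.5)
bot.servo_line(list(t+[0,0,140]),q,speed=120)
bot.move_to([420,330,380],q); bot.dwell(.3)
a=bot.read_state(); print(a["ft_force"],a["clock"])
im=[]
for n,sl in(("top",np.s_[165:285,140:260]),("side",np.s_[135:245,235:335])):
    c=bot.read_camera(n); np.savez(f"{n}4.npz",**c); im.append(cv2.resize(c["image"][sl],(400,400)))
    P=cloud(c)[c["depth"]>0]
    m=(P[:,0]>300)&(P[:,0]<650)&(P[:,1]>-300)&(P[:,1]<-60)&(P[:,2]>8)&(P[:,2]<70); print(n,"cradle",cv2.minAreaRect(P[m][:,:2].astype(np.float32)))
    L=(P-box)@Rb; m=(abs(L[:,0])<50)&(abs(L[:,1])<32); print("flap z",np.percentile(L[m,2],[2,50,98]))
cv2.imwrite("pics/end.png",np.clip(np.hstack(im)*1.5,0,255).astype(np.uint8))
E
```

```text
[ 0.35672076  0.28300157 -0.6198015 ] 25.9667
top cradle ((478.598876953125, -194.4197998046875), (190.1186981201172, 105.07864379882812), 9.244524955749512)
flap z [-7.02040186 -4.15658989 -1.14726238]
side cradle ((518.85693359375, -160.01087951660156), (275.4953918457031, 163.06968688964844), 8.939268112182617)
flap z [-3.31066713 -1.002247    2.4227714 ]
```

View pics/end.png

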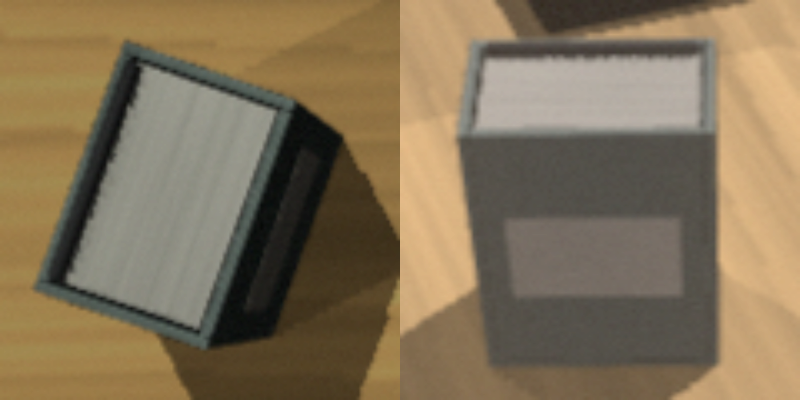

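The flap is shut and level in both views, and the cradle is unmoved (top view). Handing in.

```bash
python3 -c "
from rig import bot
bot.finish_job(); print(bot.read_state()['clock'])"
```

```text
the job is handed in; nothing more can be done
the job is handed in; nothing more can be done
```

I took the pack out of the cradle, pushed it down through the flap into the take-back box and let go of it there. I handed the job in at about 26 s of the 48 s allowed. No verdict was reported, so the result below rests on my own checks.

- **Removal:** I gripped the stem across x and lifted about 8 mm to the keeper stop. I then tilted the pack 14° back about the keeper edge, slid it 24 mm forward and lifted it clear. Once past about 8° of tilt, the wrist force was close to the pack's weight alone.
- **Box:** I pushed the pack down until its block was entirely below the rim, still held, with the flap pressing on it at about 2.6 N. Then I released it and withdrew.

Last checks:
- **Flap:** it looks level and shut in both views. Depth puts it 1 to 4 mm below the assumed rim height, against the nominal 6 mm. That is within the camera's height error, and it shows no slope beyond noise.
- **Cradle:** the top view puts it about 0.2 mm from its first measured place.
- **Tool:** there was no load on it.

Checks that failed or disagreed:
- **Keeper stop:** the first force trigger, at a 7 mm lift, was noise. Two repeat touches agreed on the true stop at about 8 mm.
- **Cradle, side view:** the last measurement from this camera was useless, probably because the arm was in the region, so the cradle check rests on the top view. An earlier one over the box was also spoiled, by including the tape measure.
- **Not checked:** the pack cannot be seen inside the closed box. I did not re-measure the tin, tape or screwdriver at the end, but the arm never went near them at low height.

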